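Prove the 12-tooth gears against the master and sort all gears by tooth count

TASK

Sort the loose gears by tooth count, and prove the 12-tooth ones on the checking rig first: slide every 12-tooth gear over a test post, fully down and in mesh with the brass master gear, and once all of them are on, turn the master by its bar handle clockwise to its stop and then all the way back to its other stop, so that it drives them round. Then take them off and lay them flat in the compartments of the larger tray, one in each; the 9-tooth gears go, at any time, flat into the compartments of the smaller tray. Do not disturb the lens clock.

Things in the scene. Friction and masses are not known exactly. Their poses are not given: they have to be found in the camera images.
- gear12_a: 12-tooth aluminium gear lying flat, 62 mm outside diameter, 14 mm high; on it a hexagonal hub 24 mm across flats, 26 mm high (40 mm in all); 15 mm bore right through. Origin: on the axis at the underside, z up. x points through a tooth (one every 30 degrees) and square through a hub flat (every 60). 0.11 kg. May be absent
- gear12_b: 12-tooth aluminium gear lying flat, 62 mm outside diameter, 14 mm high; on it a hexagonal hub 24 mm across flats, 26 mm high (40 mm in all); 15 mm bore right through. Origin: on the axis at the underside, z up. x points through a tooth (one every 30 degrees) and square through a hub flat (every 60). 0.11 kg. May be absent
- gear12_c: 12-tooth aluminium gear lying flat, 62 mm outside diameter, 14 mm high; on it a hexagonal hub 24 mm across flats, 26 mm high (40 mm in all); 15 mm bore right through. Origin: on the axis at the underside, z up. x points through a tooth (one every 30 degrees) and square through a hub flat (every 60). 0.11 kg. May be absent
- gear9_a: 9-tooth aluminium gear lying flat, 48 mm outside diameter, too small to reach the master; 14 mm high, on it a hexagonal hub 24 mm across flats, 26 mm high (40 mm in all); 15 mm bore. Origin: on the axis at the underside, z up. x points through a tooth (one every 40 degrees) and square through a hub flat (every 60). 0.07 kg. May be absent
- gear9_b: 9-tooth aluminium gear lying flat, 48 mm outside diameter, too small to reach the master; 14 mm high, on it a hexagonal hub 24 mm across flats, 26 mm high (40 mm in all); 15 mm bore. Origin: on the axis at the underside, z up. x points through a tooth (one every 40 degrees) and square through a hub flat (every 60). 0.07 kg. May be absent
- gear9_c: 9-tooth aluminium gear lying flat, 48 mm outside diameter, too small to reach the master; 14 mm high, on it a hexagonal hub 24 mm across flats, 26 mm high (40 mm in all); 15 mm bore. Origin: on the axis at the underside, z up. x points through a tooth (one every 40 degrees) and square through a hub flat (every 60). 0.07 kg. May be absent
- rig: Fixed checking rig: grey round base, 190 mm diameter, 12 mm high; a brass 12-tooth master gear (62 mm outside diameter, 16 to 30 mm above the worktop) turns about its centre, with three steel posts round it. Origin: centre of the underside, z up, x points to post_1. Any yaw
- post_1 (a point): Test post 1: point on its axis at the shoulder where a seated gear's underside rests, 16 mm above the worktop, 57 mm from the master's axis. Post 13 mm thick, 29 mm tall above the shoulder, top 7 mm tapering to 6 mm. A 12-tooth gear goes fully down only with its teeth in the master's gaps (play 3 degrees): a gear tooth aimed at the master's axis needs a master gap there
- post_2 (a point): Test post 2: point on its axis at the shoulder where a seated gear's underside rests, 16 mm above the worktop, 57 mm from the master's axis. Post 13 mm thick, 29 mm tall above the shoulder, top 7 mm tapering to 6 mm. A 12-tooth gear goes fully down only with its teeth in the master's gaps (play 3 degrees): a gear tooth aimed at the master's axis needs a master gap there
- post_3 (a point): Test post 3: point on its axis at the shoulder where a seated gear's underside rests, 16 mm above the worktop, 57 mm from the master's axis. Post 13 mm thick, 29 mm tall above the shoulder, top 7 mm tapering to 6 mm. A 12-tooth gear goes fully down only with its teeth in the master's gaps (play 3 degrees): a gear tooth aimed at the master's axis needs a master gap there
- handle (a point): Middle of the black bar handle on the master gear (42 mm long, 12 wide, from 36 to 62 mm above the worktop), which turns with the master. x runs along the bar; a master tooth points along x, further ones every 30 degrees
- master (a joint): Angle of the master gear and its bar handle, rad: grows clockwise seen from above; stops at 0 and 1.5; starts at 0.2 to 0.4; at 0 the bar lies along the rig's x axis. Turns easily (0.02 N m), stays where left, and is turned along by a gear that meshes with it
- tray_large: Fixed grey open sorting tray for the 12-tooth gears, the larger of two: 238 x 82 mm along its x and y, walls 20 mm high and 4 mm thick, floor 4 mm above the worktop, three compartments of 74 x 74 mm centred at x = -78, 0 and +78 mm, y = 0. Origin: centre of the underside, z up
- tray_small: Fixed grey open sorting tray for the 9-tooth gears, the smaller of two: 196 x 68 mm along its x and y, walls 20 mm high and 4 mm thick, floor 4 mm above the worktop, three compartments of 60 x 60 mm centred at x = -64, 0 and +64 mm, y = 0. Origin: centre of the underside, z up
- lens_clock: Bystander: round dial gauge (lens clock), 72 x 50 x 12 mm, lying near the trays; origin at the centre of its underside. Not to be disturbed
- pliers_rack_c: Bystander: fixed rack of standing pliers at the back left of the rig, 100 x 130 mm (along x and y) and about 150 mm high; a like one stands behind it. Carry things round its front, or well above it. Origin: centre of the underside
Not all that is in view belongs to the job. Leave any green or purple look-alike of the gear9_a alone.

How it is judged:
By the outcome, as a careful person would: the job done as asked, in the order asked, and still so for the second after the job is handed in, with the robot touching nothing.
Of gear12_a, gear12_b, gear12_c, gear9_a, gear9_b, gear9_c only 5 to 6 are there at a start; the rules pass over those that are not, and their reading is None.
At some moment in a run one of gear12_a, gear12_b, gear12_c, gear9_a, gear9_b, gear9_c may be knocked a few centimetres aside while the robot is not near it.
Once in a run the grip may slacken for a moment while it holds something.
It also fails if it takes over 210 s, if anything falls off the work surface, if the arm or the gripper's body presses on something with over 40 N, if the wrist force passes 120 N, or if a joint passes its speed limit or range.

ROBOT

A 7-joint arm with a two-finger parallel gripper is mounted at the origin on a cart in front of the work surface, level with it; the furniture and walls round the work are solid. World frame = base frame: x ahead of the robot, y to its left, z up, the work surface at z = 0. Lengths are in m, angles in degrees, forces in N, time in s.
With the tool pointing down it reaches from about 0.425 to 0.875 m from the base axis. Payload 4.7 kg.
Tool frame: the origin (TCP) lies midway between the tips of the shut fingers; the grasp point (between the pads) lies arm.hold_point_z behind it (arm.hold_point_z is the distance from the TCP to the grasp point, in m); z points along the fingers, y is the line along which they close (so a half turn about z gives the same grasp; the last joint's range is limited). The gripper opens to 85 mm and grips with 20 to 120 N. Pads are 22 mm wide; open, the fingers measure 114 mm over their backs; the gripper's body (76 mm by 85 mm) begins 54 mm behind the grasp point. The pads swing forward as they close: fully open they stand 13 mm farther back than shut.
Start: joints at [-72.244, 18.392, -4.016, 83.108, 1.295, 78.541, -3.26], TCP at [0.19, 0.622, 0.231] pointing down, gripper open.
Joint ranges: [-163.93, 163.93], [-17.29, 119.83], [-79.2, 71.16], [3.27, 140.29], [-89.18, 269.18], [5.43, 117.66], [-154.24, 154.24]. Speed limits (degrees/s): [147.25, 147.25, 180, 180, 180, 180, 180].

INTERFACE

Orientations are given as [roll, pitch, yaw] about the fixed x, y, z axes, in that order (R = Rz(yaw) Ry(pitch) Rx(roll)).
In Python, from cell import arm, fingers, solver, telemetry, eyes gives the robot as it stands. The module is installed in compiled form; this text tells all that it offers. Calls block until the motion is done:
- arm.move_to(position, orientation): joint-space move of the TCP to a pose.
- arm.move_linear(position, rot=None, velocity=0.15, until_force=None): straight line of the TCP; rot=None keeps the orientation; velocity is the mean speed in m/s. With until_force (N) it stops when the force on the tool has changed by that much, and returns True; else False.
- arm.set_joints(angles): joint-space move.
- fingers.gripper_to(opening): opening from 0.0 (shut) to 1.0 (fully open); the grip force is fixed at half the most; returns when the fingers have stopped.
- arm.wait(seconds).
- solver.ik(position, orientation): joint angles nearest the present ones, or None.
- telemetry.read_state(): the state.
- eyes.capture(name): name is "side" or "top" or "wrist"; returns a dict with "image" (420x560x3 uint8, red, green, blue), "camera_matrix" (3x3 intrinsics, pixels), "world_from_camera" (4x4, takes a point from camera to world coordinates). Camera axes: x right, y down, z forward; pixel columns grow to the right and rows downward; lengths in m; the calibration is good to about 2 mm. A picture is of the moment at which its call begins. There is no depth.
A pose or a line that the arm cannot do raises arm.PlanningError and nothing moves.
- arm.sign_off(): hands the job in; it is judged then, once.
The state is a dict: "clock": time; "joints": joint angles; "dq": joint speeds; "tau": joint torques, N m; "tool_pos": TCP position; "tool_rot": TCP orientation; "wrist_force": force on the tool from outside, world axes, zero at the start; "ft_torque": the same for the moment, N m; "gripper_width": opening from 0.0 (shut) to 1.0 (fully open); "finger_force": force on a finger pad.
Only numpy, scipy, OpenCV 4.12 (cv2) and the standard library are available. Lean on these libraries where they do the work, as an engineer would, in place of code of your own. Each camera call takes 0.05 s, during which the arm holds its last target. There are 200 camera calls.

## Working session

There is one attempt and no reset: what is moved stays moved. The work goes in short steps, each a Python script; the robot and the scene stay as the last script left them, time stands still between calls to the robot, and variables do not carry over. Pictures are saved under pics/ and viewed, at most 14 in all, crops included, and the job is handed in when it is done.

```bash
mkdir -p pics; ls; python3 - <<'E'
from cell import arm,fingers,solver,telemetry,eyes
import cv2,numpy as np
print(arm.hold_point_z, telemetry.read_state())
for n in ("top","side","wrist"):
    c=eyes.capture(n); cv2.imwrite(f"pics/{n}0.png",cv2.resize(c["image"][:,:,::-1],None,fx=1.42,fy=1.42,interpolation=cv2.INTER_CUBIC)); print(n,c["camera_matrix"].round(1).tolist(),c["world_from_camera"].round(3).tolist())
E
```

```text
pics
0.0187 {'clock': 0.0, 'joints': array([-72.24477557,  18.44108769,  -4.0173716 ,  83.1756052 ,
         1.29352963,  78.54204358,  -3.26008824]), 'dq': array([ 0.04110779,  0.06081343,  0.01527221, -0.03879598,  0.04972275,
        0.03318783,  0.04776689]), 'tau': array([ 4.34134754e-04, -4.93595409e+01, -3.81901525e-01, -3.14325714e+01,
        1.31839217e-02,  1.16689189e-02, -2.13918167e-05]), 'tool_pos': array([0.18933006, 0.62123702, 0.23019461]), 'tool_rot': array([-1.79886437e+02,  3.82287396e-03,  1.63055909e+02]), 'wrist_force': array([ 0.17102912,  0.09639757, -0.68450956]), 'ft_torque': array([0.02164724, 0.01909166, 0.06356647]), 'finger_force': 0.0, 'gripper_width': 1.0002020608218356}
top [[462.3, 0.0, 272.8], [0.0, 462.3, 206.6], [0.0, 0.0, 1.0]] [[-0.028, -0.987, 0.159, 0.382], [-1.0, 0.028, -0.005, -0.024], [0.001, -0.159, -0.987, 1.1], [0.0, 0.0, 0.0, 1.0]]
side [[489.8, 0.0, 280.5], [0.0, 489.8, 203.7], [0.0, 0.0, 1.0]] [[-0.956, -0.19, 0.225, 0.275], [-0.294, 0.558, -0.776, 0.892], [0.021, -0.808, -0.589, 0.744], [0.0, 0.0, 0.0, 1.0]]
wrist [[307.5, 0.0, 278.6], [0.0, 307.5, 207.1], [0.0, 0.0, 1.0]] [[0.291, 0.905, 0.31, 0.11], [0.957, -0.275, -0.095, 0.645], [-0.001, 0.324, -0.946, 0.373], [0.0, 0.0, 0.0, 1.0]]
```

View pics/top0.png

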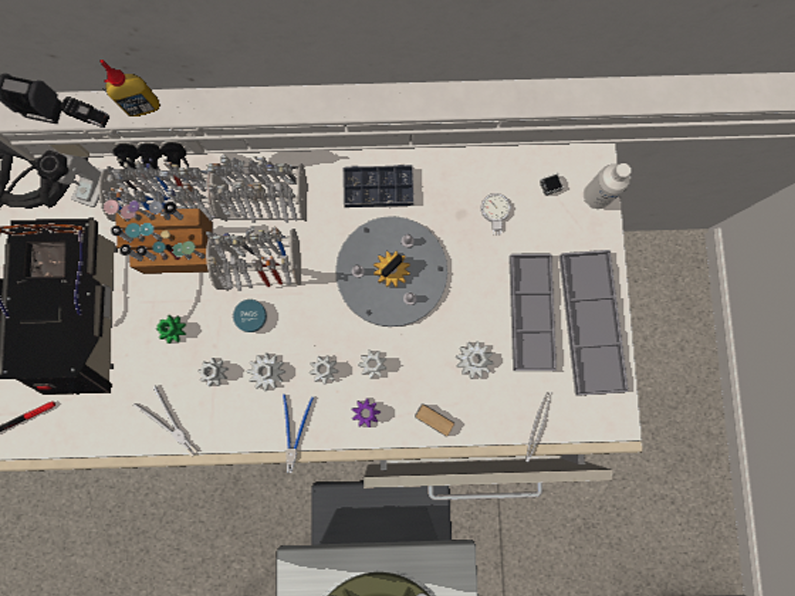

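View pics/side0.png

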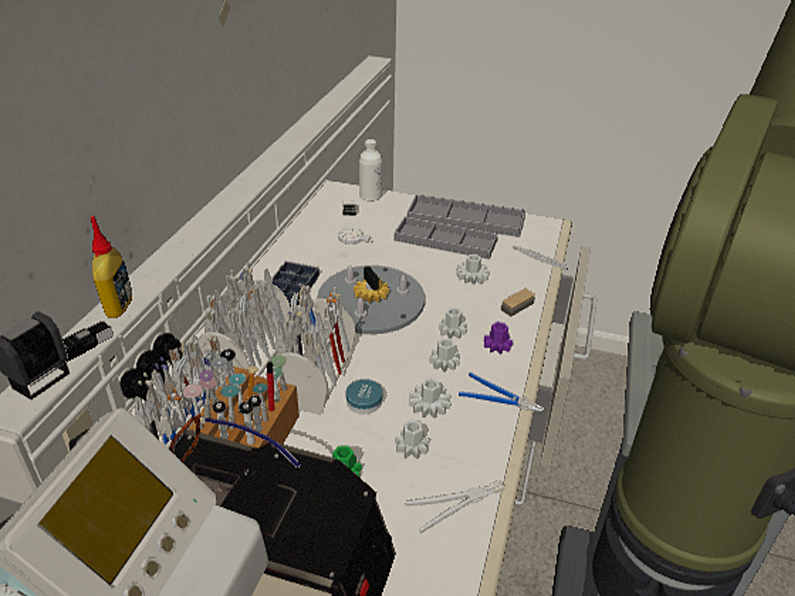

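```bash
cat > h.py <<'E'
from cell import arm,fingers,solver,telemetry,eyes
import cv2,numpy as np
def ray(c,px):
    K,T=c["camera_matrix"],c["world_from_camera"]
    d=T[:3,:3]@np.linalg.inv(K)@np.array([px[0],px[1],1.]); return T[:3,3],d
def onz(c,px,z):
    o,d=ray(c,px); return (o+d*(z-o[2])/d[2])
def proj(c,p):
    T=np.linalg.inv(c["world_from_camera"]); q=T[:3,:3]@np.asarray(p,float)+T[:3,3]; q=c["camera_matrix"]@q; return q[:2]/q[2]
def tri(obs):
    A=np.zeros((3,3));b=np.zeros(3)
    for c,px in obs:
        o,d=ray(c,px); d=d/np.linalg.norm(d); M=np.eye(3)-np.outer(d,d); A+=M; b+=M@o
    return np.linalg.solve(A,b)
def save(c,name): np.savez("pics/"+name+".npz",**c)
def load(name): return dict(np.load("pics/"+name+".npz"))
def snap(name,cam="wrist"):
    c=eyes.capture(cam); save(c,name); cv2.imwrite(f"pics/{name}.png",cv2.resize(c["image"][:,:,::-1],(800,600),interpolation=cv2.INTER_CUBIC)); return c
def clk(): return round(telemetry.read_state()["clock"],1)
E
python3 - <<'E'
from h import *
c=snap("top1","top"); s=snap("side1","side")
k=1/1.42
P={"g9A":((213,370),(414,424)),"g12A":((266,369),(433,384)),"g9B":((324,367),(447,342)),"g9C":((374,361),(455,315)),"g12B":((475,357),(474,260)),"master":((391,268),(372,278))}
for n,(a,b) in P.items():
    a=np.array(a)*k;b=np.array(b)*k
    print(n,onz(c,a,.05 if n=="master" else .04).round(3),tri([(c,a),(s,b)]).round(3))
for n,a in {"lens":(495,208),"sm1":(533,274),"sm2":(534,310),"sm3":(536,348),"lg1":(585,272),"lg2":(595,320),"lg3":(607,368),"rack":(252,258)}.items(): print(n,onz(c,np.array(a)*k,.004).round(3))
for p in ([.50,.1,.2],[.5,-.1,.2]):
  for yaw in (180,): print(p,solver.ik(p,[180,0,yaw]))
E
```

```text
g9A [0.436 0.253 0.04 ] [0.435 0.254 0.039]
g12A [0.435 0.168 0.04 ] [0.432 0.168 0.037]
g9B [0.436 0.075 0.04 ] [0.433 0.075 0.041]
g9C [ 0.443 -0.005  0.04 ] [ 0.44  -0.005  0.033]
g12B [ 0.445 -0.168  0.04 ] [ 0.442 -0.168  0.039]
master [ 0.592 -0.037  0.05 ] [ 0.592 -0.037  0.052]
lens [ 0.702 -0.22   0.004]
sm1 [ 0.584 -0.278  0.004]
sm2 [ 0.523 -0.276  0.004]
sm3 [ 0.459 -0.275  0.004]
lg1 [ 0.585 -0.367  0.004]
lg2 [ 0.503 -0.377  0.004]
lg3 [ 0.422 -0.391  0.004]
rack [0.626 0.199 0.004]
[0.5, 0.1, 0.2] [-38.9650681    1.95380574  25.36211526 106.08363344  -0.87906272
  72.15271307  76.65358839]
[0.5, -0.1, 0.2] [-30.39845021   1.79890183  39.84684892 106.48142133  -1.21086734
  72.14100317  99.80589843]
```

```bash
python3 - <<'E'
from h import *
arm.move_linear([0.19,0.62,0.33],velocity=.3)
arm.move_to([0.47,0.13,0.22],[180,0,180]); snap("w1"); print(clk())
arm.move_to([0.50,-0.1,0.20],[180,0,180]); snap("w2"); print(clk(),telemetry.read_state()["joints"])
E
```

```text
2.8
3.8 [-30.12174001   1.80585395  39.30235672 106.46689238  -1.25098134
  72.1464799   99.75467015]
```

View pics/w1.png

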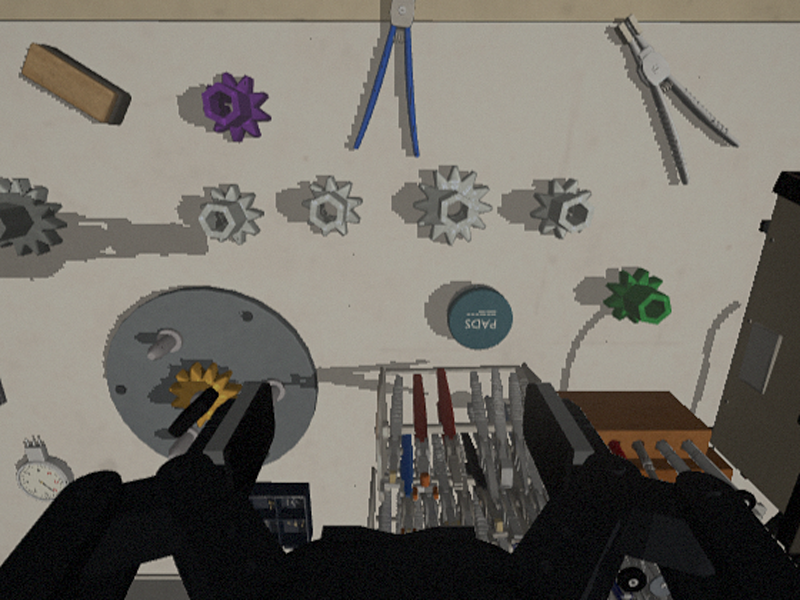

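View pics/w2.png

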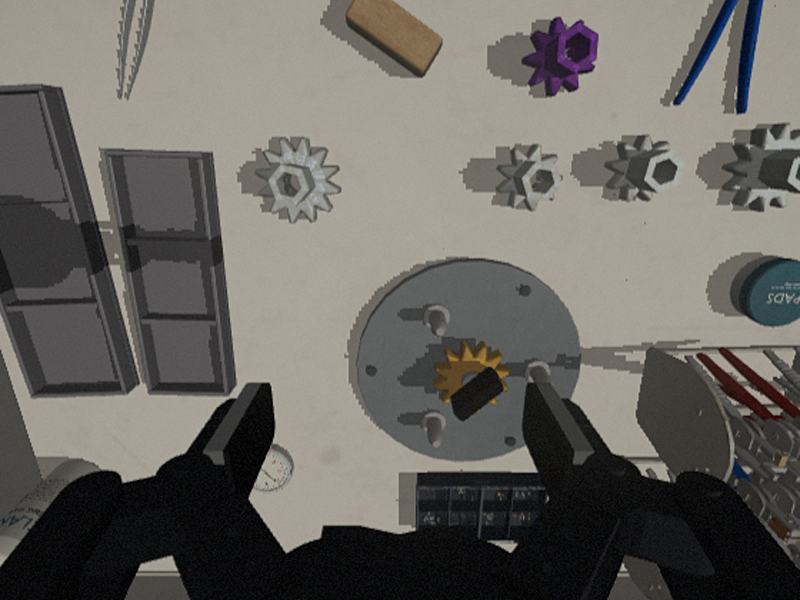

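```bash
python3 - <<'E'
from h import *
k=.7
w1,w2,t=load("w1"),load("w2"),load("top1")
f=lambda p:np.array(p)*k
print("g9C",tri([(w1,f((222,215))),(w2,f((545,181)))]).round(4))
print("g9B",tri([(w1,f((330,212))),(w2,f((663,171)))]).round(4))
print("g12A",onz(w1,f((458,209)),.04).round(4),"g9A",onz(w1,f((576,213)),.04).round(4),"g12B",onz(w2,f((291,183)),.04).round(4))
for n,p,q in (("postNR",(434,311),(409,294)),("postL",(537,368),(357,270)),("postFR",(433,414),(408,239))):
    print(n,onz(w2,f(p),.045).round(4),tri([(w2,f(p)),(t,np.array(q)/1.42)]).round(4))
for n,ps in {"small":[(103,150),(213,152),(235,392),(147,393)],"large":[(62,88),(137,393),(32,395)]}.items():
    print(n,[onz(w2,f(p),.02)[:2].round(3).tolist() for p in ps])
# hovers
c0={"g12A":(.435,.168,.04),"g12B":(.444,-.168,.04),"g9A":(.436,.253,.04),"g9B":(.435,.075,.04),"g9C":(.442,-.005,.04),
 "NR":(.563,-.086,.045),"L":(.592,.020,.045),"bar":(.592,-.037,.062)}
order=["g12B","bar","NR","L","g9C","g9B","g12A","g9A"]
tiles={}
for n in order:
    p=c0[n]; z=.11 if n in("NR","L","bar") else .09
    arm.move_to([max(p[0],.43),p[1],z],[180,0,180])
    c=eyes.capture("wrist"); save(c,"hv_"+n)
    u=proj(c,p).round().astype(int); x0,y0=u[0]-40,u[1]-60; np.save(f"pics/o_{n}.npy",[x0,y0])
    im=cv2.copyMakeBorder(c["image"],80,80,80,80,cv2.BORDER_CONSTANT)[y0+80:y0+200,x0+80:x0+160]
    tiles[n]=cv2.resize(im,(200,300),interpolation=cv2.INTER_CUBIC)
    print(n,u,clk())
m=np.vstack([np.hstack([tiles[n] for n in order[:4]]),np.hstack([tiles[n] for n in order[4:]])])
cv2.imwrite("pics/m1.png",m[:,:,::-1])
E
```

```text
g9C [0.438  0.0007 0.0367]
g9B [0.4335 0.0803 0.0357]
g12A [0.4308 0.1743 0.04  ] g9A [0.4335 0.2607 0.04  ] g12B [ 0.4414 -0.1702  0.04  ]
postNR [ 0.5311 -0.0721  0.045 ] [ 0.5608 -0.0666 -0.0306]
postL [0.5773 0.0076 0.045 ] [0.5989 0.021  0.0059]
postFR [ 0.6182 -0.0704  0.045 ] [ 0.6535 -0.0669 -0.0066]
small [[0.421, -0.304], [0.422, -0.228], [0.614, -0.235], [0.615, -0.309]]
large [[0.382, -0.323], [0.615, -0.317], [0.617, -0.406]]
g12B [278 228] 4.5
bar [280 231] 5.3
NR [285 224] 5.7
L [276 222] 6.3
g9C [280 229] 7.0
g9B [278 229] 7.5
g12A [280 230] 8.0
g9A [280 230] 8.5
```

View pics/m1.png

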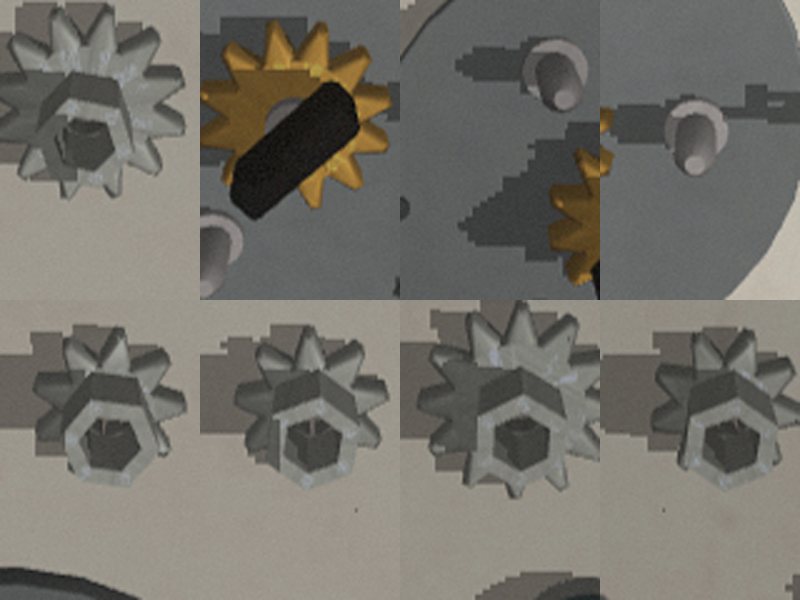

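```bash
cat > fit.py <<'E'
from h import *
from scipy.optimize import differential_evolution
def poly(kind,x,y,th):
    if kind=="hex": a=th+np.radians(30)+np.arange(6)*np.pi/3; P=np.c_[np.cos(a),np.sin(a)]*.012/np.cos(np.pi/6); z=.04
    else: P=np.array([[21,6],[-21,6],[-21,-6],[21,-6]])*1e-3; P=P@np.array([[np.cos(th),np.sin(th)],[-np.sin(th),np.cos(th)]]); z=.062
    return np.c_[P+[x,y],np.full(len(P),z)]
def fit(c,kind,x,y,r=.008,dz=0):
    g=cv2.GaussianBlur(c["image"],(0,0),.8).astype(np.float32)
    G=np.max([np.hypot(cv2.Sobel(g[:,:,i],-1,1,0),cv2.Sobel(g[:,:,i],-1,0,1)) for i in range(3)],0)
    G=np.minimum(G,150)
    def pts(v):
        P=poly(kind,*v); P[:,2]+=dz; Q=np.array([proj(c,p) for p in P]); s=np.linspace(0,1,12,endpoint=False)[:,None]
        return np.vstack([Q[i]+(Q[(i+1)%len(Q)]-Q[i])*s for i in range(len(Q))]),Q
    def cost(v):
        q=pts(v)[0].astype(np.float32); return -cv2.remap(G,q[:,0][None],q[:,1][None],cv2.INTER_LINEAR).mean()
    per=np.pi/3 if kind=="hex" else np.pi
    R=differential_evolution(cost,[(x-r,x+r),(y-r,y+r),(0,per)],seed=1,popsize=12,maxiter=40,tol=1e-6)
    return R.x,-R.fun,pts(R.x)[1]
E
python3 - <<'E'
from fit import *
k=1/2.5
def at(n,p,z): c=load("hv_"+n); return onz(c,np.load(f"pics/o_{n}.npy")+np.array(p)*k,z)
g0={"g12B":(84,145),"g12A":(121,137),"g9C":(112,143),"g9B":(116,144),"g9A":(132,145),"bar":(95,151)}
tiles=[]
for n,p in g0.items():
    c=load("hv_"+n); kind="bar" if n=="bar" else "hex"; q=at(n,p,.062 if n=="bar" else .04)
    v,s,Q=fit(c,kind,q[0],q[1]); print(n,"click",q.round(4),"fit",v[:2].round(4),np.degrees(v[2]).round(1),s.round(0))
    o=np.load(f"pics/o_{n}.npy")+[0,20]; im=cv2.resize(c["image"][o[1]:o[1]+80,o[0]:o[0]+80],(260,260),interpolation=cv2.INTER_CUBIC)
    cv2.polylines(im,[((Q-o+.5)*3.25).round().astype(np.int32)],True,(255,0,0),1); tiles.append(im)
print("NR",at("NR",(164,97),.045).round(4),"L",at("L",(95,161),.045).round(4))
cv2.imwrite("pics/m2.png",np.vstack([np.hstack(tiles[:3]),np.hstack(tiles[3:])])[:,:,::-1])
E
```

```text
g12B click [ 0.4429 -0.1721  0.04  ] fit [ 0.4425 -0.1723] 48.0 94.0
g12A click [0.4313 0.1737 0.04  ] fit [0.4326 0.1733] 26.3 93.0
g9C click [ 0.4396 -0.0019  0.04  ] fit [ 0.4397 -0.0027] 51.8 97.0
g9B click [0.4334 0.0793 0.04  ] fit [0.4319 0.0834] 13.9 88.0
g9A click [0.4345 0.2614 0.04  ] fit [0.4315 0.2655] 28.0 83.0
bar click [ 0.592  -0.0383  0.062 ] fit [ 0.5958 -0.0372] 124.0 102.0
NR [ 0.5467 -0.0674  0.045 ] L [0.5952 0.0184 0.045 ]
```

View pics/m2.png

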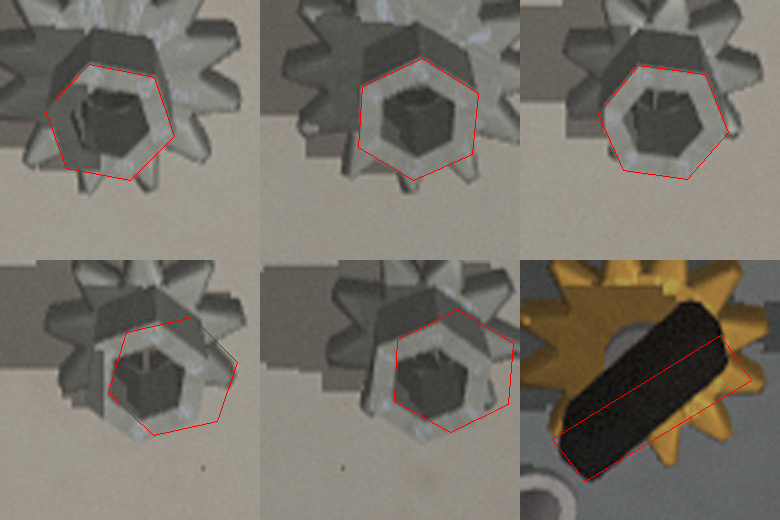

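```bash
cat > ops.py <<'E'
from fit import *
GZ=.015
def best_yaw(p,yaw,mod=180):
    b=None
    for k in range(-6,7):
        y=yaw+mod*k
        if not -360<y<=400: continue
        q=solver.ik(p,[180,0,y])
        if q is None or abs(q[6])>145: continue
        d=np.abs(np.array(q)-telemetry.read_state()["joints"]).max()
        if b is None or d<b[0]-1: b=(d,y)
    return b[1]
def st(msg=""):
    s=telemetry.read_state(); print(msg,"t",round(s["clock"],1),"p",s["tool_pos"].round(4),"yaw",s["tool_rot"][2].round(1),"w",round(s["gripper_width"],3),"f",round(s["finger_force"],1),"wf",s["wrist_force"].round(1),"j7",s["joints"][6].round(0)); return s
def pick(x,y,th,base=0.,look=True,hover=.10,gz=GZ,mod=60,opening=.55):
    """th: flat direction deg. Hover, refit in picture, grasp, lift."""
    fingers.gripper_to(opening)
    ps=best_yaw([x,y,hover+base],th+90,mod)
    arm.move_to([x,y,hover+base],[180,0,ps])
    if look:
        arm.wait(.15); c=eyes.capture("wrist"); save(c,"last")
        v,s,_=fit(c,"hex",x,y,.005,base); d=(np.degrees(v[2])-th+30)%60-30
        print("refit",v[:2].round(4),"dth",d.round(1),"score",round(s))
        if s<75 or abs(d)>12 : print("BAD FIT"); return None
        x,y=v[:2]; ps+=d
    arm.move_to([x,y,hover+base-.02],[180,0,ps])
    if arm.move_linear([x,y,base+gz],velocity=.12,until_force=12): st("touched!")
    fingers.gripper_to(0); s=st("grip")
    arm.move_linear([x,y,base+.08],velocity=.2); st("lift")
    return ps
E
python3 - <<'E'
from ops import *
k=.4
def at(n,p,z): c=load("hv_"+n); return onz(c,np.load(f"pics/o_{n}.npy")+np.array(p)*k,z)
for n,p in {"g9B":(116,144),"g9A":(132,145)}.items():
    c=load("hv_"+n); q=at(n,p,.04); v,s,_=fit(c,"hex",q[0],q[1],.003); print(n,q.round(4),v[:2].round(4),np.degrees(v[2]).round(1),s.round())
c=load("hv_bar"); im=c["image"].max(2); o=np.load("pics/o_bar.npy")
m=np.zeros_like(im); m[o[1]+20:o[1]+95,o[0]+8:o[0]+70]=255; m&=((im<55)*255).astype(np.uint8)
n,l,stt,ce=cv2.connectedComponentsWithStats(m); i=1+stt[1:,4].argmax(); ys,xs=np.where(l==i)
P=np.array([onz(c,(a,b),.06)[:2] for a,b in zip(xs,ys)]); r=cv2.minAreaRect((P*1e4).astype(np.float32)); w,V=np.linalg.eigh(np.cov(P.T)); print("bar",P.mean(0).round(4),r,np.degrees(np.arctan2(V[1,1],V[0,1])))
arm.move_to([.50,-.32,.18],[180,0,180]); snap("w3")
ps=pick(.4425,-.1723,48); print(ps)
E
```

```text
g9B [0.4334 0.0793 0.04  ] [0.4333 0.078 ] 23.1 85.0
g9A [0.4345 0.2614 0.04  ] [0.4345 0.2608] 21.2 97.0
bar [ 0.5923 -0.0391] ((5929.29541015625, -397.41973876953125), (170.3502197265625, 448.13043212890625), 43.473655700683594) 137.11528988570655
refit [ 0.4461 -0.1751] dth 0.9 score 99
grip t 13.3 p [ 0.4471 -0.175   0.0161] yaw -161.1 w 0.271 f 59.4 wf [-1.4  1.2  6.9] j7 146.0
lift t 13.8 p [ 0.4463 -0.1743  0.0799] yaw -161.0 w 0.262 f 58.7 wf [-0.9  0.3 -0.5] j7 138.0
-161.08439294534628
```

View pics/w3.png

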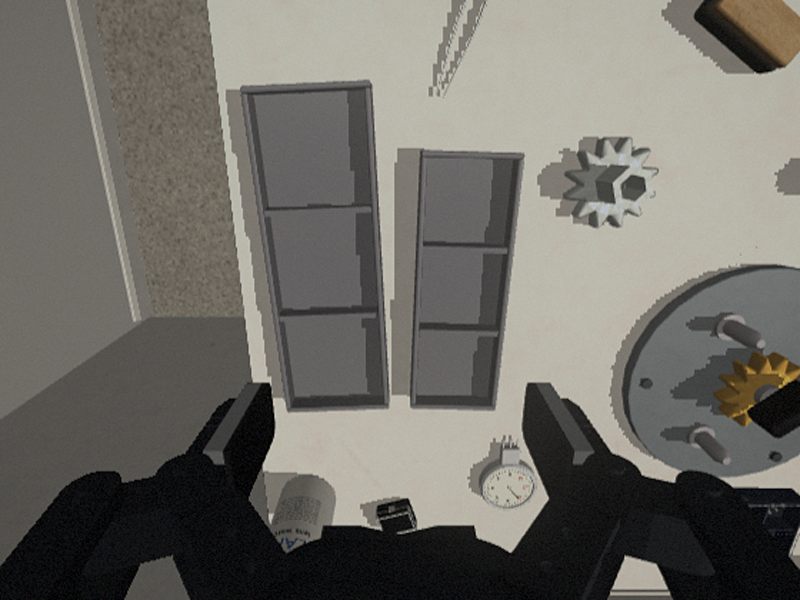

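```bash
python3 - <<'E'
from ops import *
arm.move_to([.55,-.10,.15],[180,0,180])
T=[]
for n,p in {"r1":[.67,-.04,.15],"r2":[.65,-.08,.19]}.items():
    arm.move_to(p,[180,0,180]); arm.wait(.4); c=eyes.capture("wrist"); save(c,n); s=st(n)
    u=proj(c,[.595,-.038,.045]).round().astype(int); a=[max(0,u[0]-80),max(0,u[1]-120)]; print(a)
    im=c["image"][a[1]:a[1]+240,a[0]:a[0]+160]; T.append(cv2.resize(im,None,fx=2.5,fy=2.5,interpolation=cv2.INTER_CUBIC))
cv2.imwrite("pics/m3.png",np.hstack([cv2.copyMakeBorder(t,0,600-t.shape[0],0,400-t.shape[1],cv2.BORDER_CONSTANT) for t in T])[:,:,::-1])
E
```

```text
r1 t 15.4 p [ 0.6698 -0.04    0.1504] yaw 180.0 w 0.268 f 58.8 wf [-0.2 -0.1 -2. ] j7 112.0
[np.int64(202), 0]
r2 t 16.2 p [ 0.65   -0.0795  0.1896] yaw -180.0 w 0.265 f 63.5 wf [ 0.5  0.3 -0.7] j7 114.0
[np.int64(244), np.int64(14)]
```

View pics/m3.png

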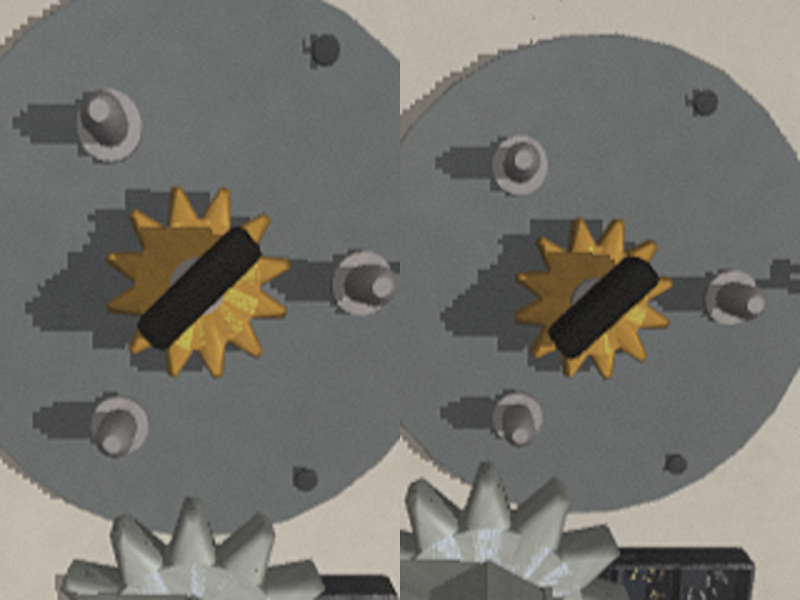

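```bash
python3 - <<'E'
from ops import *
A={"r1":(202,0),"r2":(244,14)}; C={n:load(n) for n in A}
px=lambda n,p:np.array(A[n])+np.array(p)/2.5-.3
posts={"NR":((98,108),(120,158)),"L":((376,286),(355,302)),"FR":((117,439),(120,431))}
for n,(a,b) in posts.items(): print(n,tri([(C["r1"],px("r1",a)),(C["r2"],px("r2",b))]).round(4),onz(C["r1"],px("r1",a),.045).round(4),onz(C["r2"],px("r2",b),.045).round(4))
E={"r1":[((138,328),(237,228)),((165,350),(260,252))],"r2":[((149,336),(237,259)),((172,358),(258,280))]}
for n,L in E.items():
    for a,b in L:
        d=onz(C[n],px(n,b),.062)-onz(C[n],px(n,a),.062); print("bar",n,np.degrees(np.arctan2(d[1],d[0])).round(1))
T={"r1":[(178,190),(225,190),(268,218),(288,268),(285,315),(260,355),(218,375),(175,375),(108,305),(110,260),(137,213)],
"r2":[(180,222),(216,222),(255,243),(271,280),(267,322),(243,355),(205,377),(170,377),(117,322),(117,282),(140,240)]}
for n,L in T.items():
    P=np.array([onz(C[n],px(n,p),.03)[:2] for p in L]); 
    M=np.c_[2*P,np.ones(len(P))]; s=np.linalg.lstsq(M,(P**2).sum(1),rcond=None)[0]; c=s[:2]; r=np.sqrt(s[2]+c@c)
    a=np.degrees(np.arctan2(*(P-c).T[::-1])); z=np.exp(1j*np.radians(a*12)); print("teeth",n,c.round(4),r.round(4),(np.degrees(np.angle(z.mean()))/12).round(2),np.degrees(np.angle(z/z.mean())/12).round(1))
# trays from w3: compartment corner points on rim
c=load("w3"); f=lambda p:onz(c,np.array(p)*.7,.02)[:2].round(3)
print("large",[f(p).tolist() for p in [(241,88),(371,82),(389,406),(288,410)]]); print("small",[f(p).tolist() for p in [(421,151),(523,154),(495,408),(412,406)]])
E
```

```text
NR [ 0.5461 -0.0684  0.0409] [ 0.5466 -0.0679  0.045 ] [ 0.5465 -0.0687  0.045 ]
L [0.5948 0.0144 0.0544] [0.5958 0.0162 0.045 ] [0.595 0.018 0.045]
FR [ 0.6469 -0.0667  0.0335] [ 0.6441 -0.0655  0.045 ] [ 0.6439 -0.0672  0.045 ]
bar r1 133.9
bar r1 135.1
bar r2 131.7
bar r2 133.3
teeth r1 [ 0.5964 -0.0385] 0.0301 12.83 [-0.1  1.4  0.6 -1.7 -0.5  0.2  0.1  1.8 -1.6  1.3 -1.5]
teeth r2 [ 0.5962 -0.0393] 0.0301 14.39 [-2.4  1.4 -0.8  0.6  0.4  0.5 -2.6  0.9  1.   2.1 -1.3]
large [[0.384, -0.418], [0.38, -0.336], [0.614, -0.326], [0.618, -0.407]]
small [[0.421, -0.304], [0.423, -0.237], [0.616, -0.241], [0.614, -0.308]]
```

```bash
cat >> ops.py <<'E'
POST={"NR":(.5465,-.0679,31.8),"L":(.5955,.0175,91.8)}
def insert(name,off,dyaw=0,gz=GZ,ps=None):
    """off: gear centre minus TCP along tool x (m)"""
    x,y,yaw=POST[name]; yaw+=dyaw
    s=telemetry.read_state()["tool_pos"]; arm.move_linear([s[0],s[1],.09],velocity=.2)
    ps=ps or best_yaw([x,y,.09],yaw,180); R=np.radians(ps)
    px,py=x-off*np.cos(R),y-off*np.sin(R)
    arm.move_to([px,py,.09],[180,0,ps]); arm.wait(.1); st("over")
    hit=arm.move_linear([px,py,.016+gz],velocity=.05,until_force=8); s=st(f"insert hit={hit}")
    return ps,s
E
python3 - <<'E'
from ops import *
A={"r1":((202,0),(193,500)),"r2":((244,14),(88,463))}; P={"r1":(.6698,-.04,.1504),"r2":(.65,-.0795,.1896)}
o=[]
for n,(a,t) in A.items():
    q=onz(load(n),np.array(a)+np.array(t)/2.5-.3,P[n][2]-.002); d=q-P[n]; print(n,d.round(4)); o.append(-d[0]-.031)
off=float(np.mean(o)); print(o)
if abs(o[0]-o[1])<.002 and abs(off)<.005: print(insert("NR",off))
E
```

```text
r1 [-0.0373 -0.0007 -0.002 ]
r2 [-0.0377 -0.0003 -0.002 ]
[np.float64(0.006304639304309273), np.float64(0.006726242181085779)]
```

```bash
python3 - <<'E'
from ops import *
c=load("r1");P=np.array((.6698,-.04,.1504))
for z in (-.002,-.012): print(z,[(onz(c,np.array((202,0))+np.array(t)/2.5-.3,P[2]+z)-P)[:2].round(4).tolist() for t in((120,517),(193,499),(268,517))])
c=load("r2");P=np.array((.65,-.0795,.1896))
for z in (-.002,-.012): print(z,[(onz(c,np.array((244,14))+np.array(t)/2.5-.3,P[2]+z)-P)[:2].round(4).tolist() for t in((20,483),(88,463),(162,482))])
c=load("last")
for r in(.003,.006,.009):
  v,s,Q=fit(c,"hex",.443,-.173,r); print(v.round(4),s,Q.mean(0))
c=load("w3"); v,s,Q=fit(c,"hex",.443,-.173,.006); print("w3",v.round(4),s,Q.mean(0)/.7)
c=load("hv_g12B"); print(fit(c,"hex",.443,-.173,.006)[:2])
E
```

```text
-0.002 [[-0.0338, -0.0152], [-0.0375, -0.0007], [-0.0337, 0.0143]]
-0.012 [[-0.0303, -0.0162], [-0.0344, -0.0007], [-0.0303, 0.0153]]
-0.002 [[-0.0335, -0.0139], [-0.0377, -0.0003], [-0.0338, 0.0144]]
-0.012 [[-0.0301, -0.0148], [-0.0346, -0.0003], [-0.0304, 0.0154]]
[ 0.4426 -0.1722  0.7544] 98.93641662597656 [283.6357813  223.83064257]
[ 0.4461 -0.175   0.8523] 99.17428588867188 [278.314126   227.07835732]
[ 0.4462 -0.175   0.8624] 99.18423461914062 [278.31528742 227.16348023]
w3 [ 0.4469 -0.1747  1.0292] 102.2960205078125 [626.83932907 194.92083922]
(array([ 0.44246723, -0.17229667,  0.82433469]), np.float64(93.67637634277344))
```

```bash
sed -i 's/v,s,_=fit(c,"hex",x,y,.005,base)/v,s,_=fit(c,"hex",x,y,.0025,base)/' ops.py; python3 - <<'E'
from ops import *
print(insert("NR",.0026))
E
```

```text
over t 17.5 p [ 0.5508 -0.0668  0.0917] yaw -148.2 w 0.265 f 63.7 wf [ 0.5  0.4 -0.5] j7 142.0
insert hit=True t 18.6 p [ 0.549  -0.0659  0.0321] yaw -148.2 w 0.264 f 64.4 wf [-1.9  0.4  4.7] j7 146.0
(-148.2, {'clock': 18.6083, 'joints': array([-40.38968564,  24.9787323 ,  53.06164789, 110.5379642 ,
       -23.99730575,  56.27023559, 145.64552095]), 'dq': array([-0.03134252, -0.09975585, -0.06005377,  0.11968583,  0.0510239 ,
       -0.12827531, -0.21135487]), 'tau': array([ 1.43757840e-01, -3.31212437e+01,  9.81950283e+00, -2.29506415e+01,
        6.24153399e-03, -2.16914001e-01,  1.05647603e-02]), 'tool_pos': array([ 0.54895254, -0.06591099,  0.03209163]), 'tool_rot': array([ 1.79956914e+02,  1.67046026e-02, -1.48181381e+02]), 'wrist_force': array([-1.86629045,  0.37394908,  4.70213486]), 'ft_torque': array([0.07003816, 0.07661   , 0.03296427]), 'finger_force': 64.40777191892266, 'gripper_width': 0.26359802372043417})
```

```bash
sed -i 's/arm.wait(.15); c=eyes/arm.wait(.3); c=eyes/' ops.py; python3 - <<'E'
from ops import *
fingers.gripper_to(.55); s=st("open")
p=s["tool_pos"]; arm.move_linear([p[0],p[1],.12],velocity=.2)
g=(.4326,.1733)
arm.move_to([.45,.1,.12],[180,0,180])
ps=pick(*g,26.3); print(ps)
if ps is not None: print(insert("L",0)[0])
c=snap("t2","top"); snap("w4")
E
```

```text
open t 19.0 p [ 0.5483 -0.0653  0.0312] yaw -148.2 w 0.554 f 0.0 wf [-0.2  0.2 -0.2] j7 146.0
refit [0.4327 0.1733] dth 3.1 score 100
grip t 22.9 p [0.4336 0.174  0.0161] yaw 179.4 w 0.267 f 59.2 wf [-1.9 -0.7  6.7] j7 80.0
lift t 23.4 p [0.4322 0.1741 0.0798] yaw 179.5 w 0.266 f 58.8 wf [-1.2 -0.4 -2.3] j7 71.0
-180.56680301515823
over t 24.6 p [0.5947 0.0197 0.0896] yaw 92.0 w 0.268 f 58.9 wf [ 0.3  1.  -0.9] j7 26.0
insert hit=True t 25.7 p [0.5952 0.0174 0.0322] yaw 91.8 w 0.266 f 59.6 wf [-1.1 -0.1  4.8] j7 28.0
-268.2
```

```bash
cat > turn.py <<'E'
from ops import *
fingers.gripper_to(.55); p=st("open")["tool_pos"]; arm.move_linear([p[0],p[1],.13],velocity=.2)
fingers.gripper_to(.35)
X,Y=.5957,-.0390
arm.move_to([X,Y,.13],[180,0,133.5]); arm.wait(.2)
c=snap("seat1")
print(arm.move_linear([X,Y,.036],velocity=.1,until_force=8)); st("down")
fingers.gripper_to(0); s=st("gripbar")
q0=np.array(s["joints"])
def turn(target,step):
    q=telemetry.read_state()["joints"].copy(); j=q[6]; base=q0.copy()
    while (target-j)*step>0:
        j+=step; base[6]=j; arm.set_joints(base); s=telemetry.read_state(); tz=s["ft_torque"][2]
        print(round(s["tool_rot"][2],1),round(tz,2),s["wrist_force"].round(0),end=" | ")
        if abs(tz)>.7: print("STOP"); break
j0=q0[6]
turn(j0-62,-10); turn(j0-80,-2); arm.wait(.2); st("cw")
turn(j0+8,10) ; turn(j0+26,2); arm.wait(.2); s=st("ccw")
base=q0.copy(); base[6]=s["joints"][6]
fingers.gripper_to(.35); p=st("rel")["tool_pos"]; arm.move_linear([p[0],p[1],.13],velocity=.15); arm.move_to([.67,-.04,.16],[180,0,180]); arm.wait(.3)
c=snap("r3"); print(clk())
E
python3 turn.py
```

```text
open t 26.2 p [0.5939 0.0177 0.0307] yaw 91.8 w 0.549 f 0.0 wf [-0.4  0.5  0.1] j7 28.0
False
down t 29.2 p [ 0.5963 -0.0391  0.0367] yaw 133.5 w 0.349 f 0.0 wf [ 0.3 -1.  -0.7] j7 67.0
gripbar t 29.5 p [ 0.5963 -0.039   0.0369] yaw 133.5 w 0.127 f 59.1 wf [-0.1  0.3  4.4] j7 67.0
123.7 -0.03 [-1.  1.  2.] | 113.8 -0.01 [-2.  1.  2.] | 103.9 -0.02 [-1.  1.  3.] | 93.9 -0.03 [-3. -1.  3.] | 83.9 0.0 [-5. -1.  6.] | 73.9 -0.03 [-5. -1.  6.] | 64.0 0.26 [-5. -1.  5.] | 62.6 1.07 [-6. -1.  6.] | STOP
cw t 32.0 p [ 0.5955 -0.0391  0.0369] yaw 62.6 w 0.13 f 63.3 wf [-6.2 -0.5  5.7] j7 -4.0
73.0 0.03 [-4.  0.  5.] | 83.0 -0.04 [-4. -2.  6.] | 92.7 -0.02 [-5. -1.  4.] | 102.4 0.04 [-4. -1.  5.] | 112.2 0.05 [-5.  0.  6.] | 122.2 0.0 [-5. -1.  5.] | 132.2 0.05 [-3. -1.  5.] | 142.2 -0.03 [-4. -1.  5.] | 144.0 0.03 [-3. -1.  5.] | 146.0 0.01 [-4. -0.  4.] | 148.1 0.04 [-3. -0.  5.] | 150.1 0.04 [-3. -0.  3.] | 151.9 -1.1 [-2.  1.  4.] | STOP
ccw t 35.8 p [ 0.5965 -0.0388  0.0369] yaw 152.1 w 0.128 f 64.3 wf [-1.4  1.6  2.6] j7 86.0
rel t 36.1 p [ 0.5966 -0.0389  0.0368] yaw 152.2 w 0.354 f 0.0 wf [-0.1 -0.2  0.3] j7 86.0
37.7
```

View pics/r3.png

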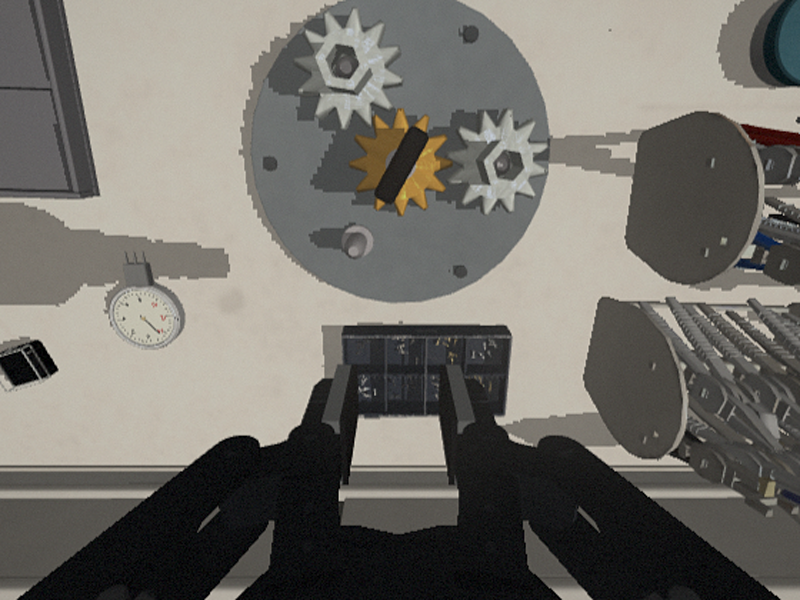

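```bash
sed -i 's/mod=60,opening=.55):/mod=60,opening=.55,fixed=False):/; s/x,y=v\[:2\]; ps+=d/if not fixed: x,y=v[:2]\n        ps+=d/' ops.py
cat >> ops.py <<'E'
def place(x,y,gz,yaw0,opening=.42,floor=.004):
    z=.085
    ps=best_yaw([x,y,z],yaw0,60); arm.move_to([x,y,z],[180,0,ps]); s=st("over tray")
    if s["gripper_width"]<.2: print("LOST"); return False
    hit=arm.move_linear([x,y,floor+gz],velocity=.08,until_force=8); st(f"down hit={hit}")
    fingers.gripper_to(opening); p=telemetry.read_state()["tool_pos"]; arm.move_linear([p[0],p[1],.1],velocity=.2); return True
LG=[(.577,-.3685),(.499,-.372),(.421,-.3755)]; SM=[(.5825,-.2738),(.5185,-.2725),(.4545,-.2712)]
def moved(ref,new,p,r=14):
    u=proj(ref,[p[0],p[1],.03]).round().astype(int); f=lambda c:c["image"][u[1]-r:u[1]+r,u[0]-r:u[0]+r].astype(float); return np.abs(f(ref)-f(new)).mean().round(1)
E
python3 - <<'E'
from ops import *
for n,th,t in (("NR",104.8,LG[0]),("L",-15.2,LG[1])):
    ps=pick(*POST[n][:2],th,base=.016,gz=.017,mod=180,fixed=True)
    if ps is None: break
    p=telemetry.read_state()["tool_pos"]; arm.move_linear([p[0],p[1],.105],velocity=.2)
    if not place(*t,.018,ps): break
c=snap("t3","top"); r=load("top1"); print(clk(),[moved(r,c,p) for p in ((.4397,-.0027),(.4333,.078),(.4345,.2608))])
arm.move_to([.5,-.3,.2],[180,0,180]); arm.wait(.3); snap("w5")
E
```

```text
refit [ 0.5466 -0.0681] dth 11.4 score 113
grip t 40.3 p [ 0.5474 -0.0677  0.0342] yaw -153.8 w 0.266 f 59.0 wf [-1.1  0.8  6.7] j7 137.0
lift t 40.8 p [ 0.5464 -0.0676  0.0959] yaw -153.8 w 0.27 f 59.8 wf [-0.2  1.2 -1.6] j7 133.0
over tray t 42.2 p [ 0.578  -0.3664  0.0846] yaw 146.4 w 0.268 f 59.8 wf [ 0.5  0.3 -1.5] j7 111.0
down hit=True t 42.9 p [ 0.5759 -0.3676  0.0224] yaw 146.2 w 0.266 f 60.5 wf [-0.3  1.   4.9] j7 113.0
refit [0.5957 0.0187] dth 7.3 score 127
grip t 47.2 p [0.5963 0.0173 0.034 ] yaw 82.1 w 0.262 f 58.9 wf [-0.3  0.2  5.4] j7 17.0
lift t 47.7 p [0.5951 0.0181 0.0955] yaw 82.2 w 0.266 f 60.3 wf [ 0.2  0.6 -2.1] j7 13.0
over tray t 49.4 p [ 0.5004 -0.3703  0.0847] yaw 22.3 w 0.267 f 60.3 wf [-0.9  0.6 -1.9] j7 -10.0
down hit=True t 50.2 p [ 0.498  -0.3712  0.0223] yaw 22.1 w 0.269 f 61.2 wf [-1.7  1.1  6.1] j7 -7.0
51.1 [np.float64(16.2), np.float64(15.9), np.float64(15.4)]
```

View pics/w5.png

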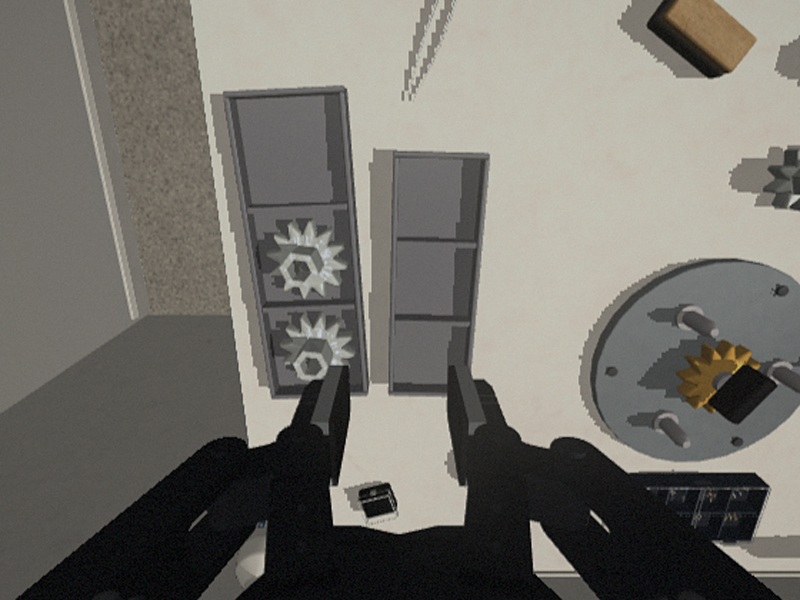

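```bash
python3 - <<'E'
from ops import *
arm.move_to([0.47,0.13,0.22],[180,0,180]); arm.wait(.3); c=snap("w6")
im=c["image"][90:200,110:450]; cv2.imwrite("pics/m6.png",cv2.resize(im,(800,259),interpolation=cv2.INTER_CUBIC)[:,:,::-1])
for p in ((.4397,-.0027),(.4333,.078),(.4345,.2608)): print((proj(c,[*p,.04])-[110,90])*800/340)
E
```

```text
[101.4335236  152.34712297]
[281.72509853 137.7311089 ]
[693.96614273 140.11865301]
```

View pics/m6.png

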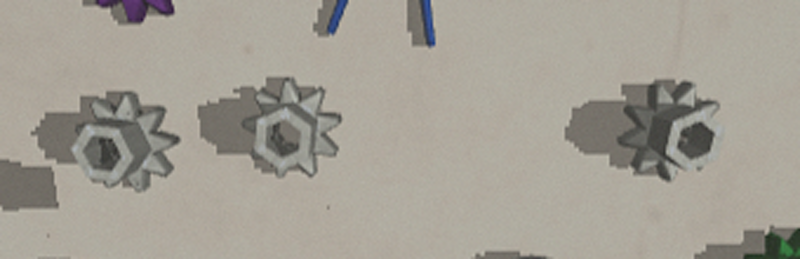

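```bash
python3 - <<'E'
from ops import *
for g,t in (((.4333,.0785,23.1),SM[0]),((.4397,-.0022,51.8),SM[1]),((.4345,.261,21.2),SM[2])):
    ps=pick(*g,gz=.018)
    if ps is None: break
    if not place(*t,.019,ps,opening=.4): break
arm.move_to([.5,-.2,.2],[180,0,180]); arm.wait(.3); snap("w7"); print(clk())
E
```

```text
refit [0.4333 0.078 ] dth 1.0 score 99
grip t 57.9 p [0.4343 0.0784 0.0192] yaw 174.1 w 0.264 f 59.3 wf [-0.2 -0.4  6.3] j7 74.0
lift t 58.3 p [0.4335 0.0782 0.0804] yaw 174.1 w 0.263 f 58.8 wf [-0.1 -0.1 -1.2] j7 71.0
over tray t 59.7 p [ 0.5829 -0.2713  0.0845] yaw 114.3 w 0.265 f 58.8 wf [-0.2  0.4 -0.6] j7 64.0
down hit=True t 60.5 p [ 0.5813 -0.2731  0.0233] yaw 114.1 w 0.266 f 59.4 wf [-1.1  1.5  3.6] j7 66.0
refit [ 0.44   -0.0029] dth -1.0 score 93
grip t 64.3 p [ 0.441  -0.0026  0.0191] yaw 140.8 w 0.26 f 59.4 wf [-1.4 -0.1  6.7] j7 55.0
lift t 64.8 p [ 0.4401 -0.0025  0.0803] yaw 140.8 w 0.269 f 58.8 wf [-0.3  0.7 -1.7] j7 48.0
over tray t 65.9 p [ 0.5184 -0.2704  0.0841] yaw 80.9 w 0.265 f 58.8 wf [-0.9  0.7 -0.6] j7 36.0
down hit=True t 66.6 p [ 0.5173 -0.2718  0.0232] yaw 80.8 w 0.264 f 59.5 wf [-0.7 -0.1  5.9] j7 39.0
refit [0.4345 0.2609] dth -0.1 score 91
grip t 71.2 p [0.4354 0.2615 0.0191] yaw 171.1 w 0.264 f 59.4 wf [-0.4 -0.1  6.6] j7 62.0
lift t 71.7 p [0.4343 0.2613 0.0802] yaw 171.2 w 0.268 f 58.7 wf [ 0.5 -0.  -1.6] j7 57.0
over tray t 73.6 p [ 0.4553 -0.2697  0.0848] yaw 51.3 w 0.265 f 58.7 wf [-0.2  0.2 -0.9] j7 10.0
down hit=True t 74.4 p [ 0.4533 -0.2707  0.0232] yaw 51.1 w 0.263 f 59.6 wf [-1.6  1.1  6.7] j7 14.0
77.2
```

View pics/w7.png

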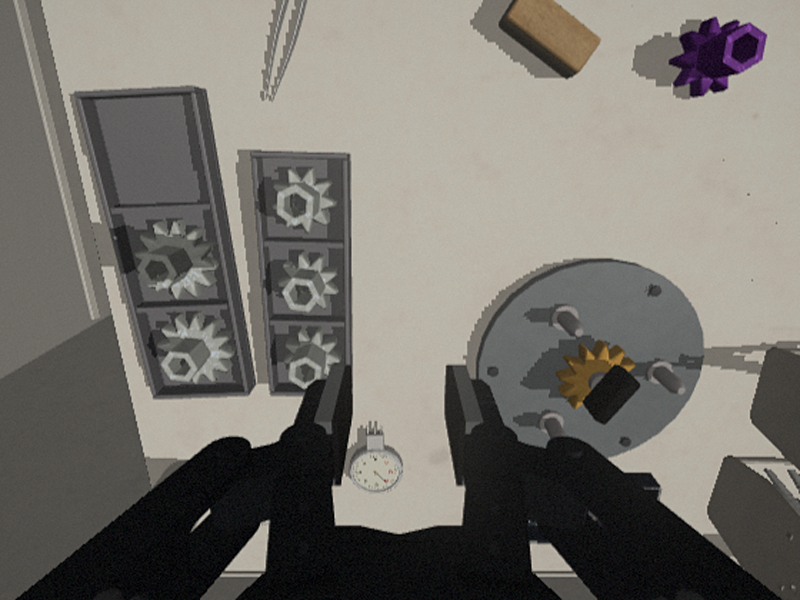

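```bash
python3 -c "
from h import *
print(arm.sign_off())"
```

```text
the job is handed in; nothing more can be done
None
```

The job is handed in: both 12-tooth gears were meshed on the rig, driven round by the master to each stop and laid flat in the larger tray, the three 9-tooth gears lie flat in the smaller tray, and the lens clock was left alone; I found five gears in all, and it took about 77 s.

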